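# Collect the faulty price labels from the praline counter

## Task

Two of the four electronic price labels on the praline counter have failed and show a red screen: pull both straight out of their snap-in stands and drop them into the wire basket, letting each go at the basket's rim or lower, not from high above. Leave the two working labels in their clips, touch neither the trays nor the chocolates with the gripper or a label, and do not push or tip the glass dome, the syrup bottle, the cocoa tin or the basket.

Things in the scene. Friction and masses are not known exactly. Their poses are not given: they have to be found in the camera images.
- red1: price label, FAULTY: screen (64 x 32 mm) and strip on the top edge red. White, 13 mm thick (x) x 72 wide (y) x 40 high (z). Origin: middle of its lower edge; x out of the screen, z up the housing, leaning 0.25 rad back from vertical (top to the robot side) in the clip. Its foot, 24 wide, reaches to z = -18 mm. 60 g. Sprung snap: pulls out straight along z with about 10 N, free after 20
- red2: price label, FAULTY: screen (64 x 32 mm) and strip on the top edge red. White, 13 mm thick (x) x 72 wide (y) x 40 high (z). Origin: middle of its lower edge; x out of the screen, z up the housing, leaning 0.25 rad back from vertical (top to the robot side) in the clip. Its foot, 24 wide, reaches to z = -18 mm. 60 g. Sprung snap: pulls out straight along z with about 10 N, free after 20
- ok1: price label, WORKING: screen off-white with dark marks, top edge white. White, 13 mm thick (x) x 72 wide (y) x 40 high (z). Origin: middle of its lower edge; x out of the screen, z up the housing, leaning 0.25 rad back from vertical (top to the robot side) in the clip. Its foot, 24 wide, reaches to z = -18 mm. It stays
- ok2: price label, WORKING: screen off-white with dark marks, top edge white. White, 13 mm thick (x) x 72 wide (y) x 40 high (z). Origin: middle of its lower edge; x out of the screen, z up the housing, leaning 0.25 rad back from vertical (top to the robot side) in the clip. Its foot, 24 wide, reaches to z = -18 mm. It stays
- red1_mid (a point): centre of the housing of red1, 20 mm above its origin along its z
- red2_mid (a point): centre of the housing of red2, 20 mm above its origin along its z
- stand_red1: label stand of red1, stuck to the counter: dark steel foot 50 x 60 x 6 mm, post, and a grey clip head 26 mm thick x 40 mm wide, 24 mm deep, leaning back 0.25 rad like the label. Origin: centre of the foot's underside; x = the side the screen faces
- stand_red2: label stand of red2, stuck to the counter: dark steel foot 50 x 60 x 6 mm, post, and a grey clip head 26 mm thick x 40 mm wide, 24 mm deep, leaning back 0.25 rad like the label. Origin: centre of the foot's underside; x = the side the screen faces
- stand_ok1: label stand of ok1, stuck to the counter: dark steel foot 50 x 60 x 6 mm, post, and a grey clip head 26 mm thick x 40 mm wide, 24 mm deep, leaning back 0.25 rad like the label. Origin: centre of the foot's underside; x = the side the screen faces
- stand_ok1_clip (a point): centre of the top of the clip head of stand_ok1, 10 mm behind the foot's centre and 75 mm above the counter; the origin of ok1 sits here
- stand_ok2: label stand of ok2, stuck to the counter: dark steel foot 50 x 60 x 6 mm, post, and a grey clip head 26 mm thick x 40 mm wide, 24 mm deep, leaning back 0.25 rad like the label. Origin: centre of the foot's underside; x = the side the screen faces
- stand_ok2_clip (a point): centre of the top of the clip head of stand_ok2, 10 mm behind the foot's centre and 75 mm above the counter; the origin of ok2 sits here
- tray_red1: white praline tray of red1, 64 x 112 mm (along its x, y), 11 mm high, the chocolates up to 21 mm; fixed on the robot side of the stand, its centre 68 mm behind the foot's centre. Origin: centre of the underside
- tray_red2: white praline tray of red2, 64 x 112 mm (along its x, y), 11 mm high, the chocolates up to 21 mm; fixed on the robot side of the stand, its centre 68 mm behind the foot's centre. Origin: centre of the underside
- tray_ok1: white praline tray of ok1, 64 x 112 mm (along its x, y), 11 mm high, the chocolates up to 21 mm; fixed on the robot side of the stand, its centre 68 mm behind the foot's centre. Origin: centre of the underside
- tray_ok2: white praline tray of ok2, 64 x 112 mm (along its x, y), 11 mm high, the chocolates up to 21 mm; fixed on the robot side of the stand, its centre 68 mm behind the foot's centre. Origin: centre of the underside
- basket: open wire basket of dark steel, 170 mm along its x, 150 mm along its y, 70 mm high, wall and floor 3 mm, 0.7 kg, loose on the counter. Origin: centre of its underside, z up
- dome: glass dome with macarons on an oak board, 156 mm across, 184 mm high with its knob, 1.1 kg, loose. Origin: centre of the underside
- syrup: amber syrup bottle, 64 mm across, 220 mm high, 0.6 kg, loose. Origin: centre of the underside
- tin: cocoa tin, lilac and brown, 72 mm across, 150 mm high, 0.35 kg, loose. Origin: centre of the underside

How it is judged (in metres and radians):
At the end, for the whole second after the job is handed in: both red labels at rest inside the basket (housing centre within its walls, under 60 mm above its underside); working labels home in their clips (within 4 mm); dome, bottle and tin upright (0.1 rad) within 20 mm of their start, basket upright within 40 mm (x of red1_mid in the frame of basket between -0.085 and 0.085 m and y of red1_mid in the frame of basket between -0.075 and 0.075 m and z of red1_mid in the frame of basket between 0 and 0.06 m and linear speed of each of red1, red2 below 0.03 m/s and x of red2_mid in the frame of basket between -0.085 and 0.085 m and y of red2_mid in the frame of basket between -0.075 and 0.075 m and z of red2_mid in the frame of basket between 0 and 0.06 m and distance between ok1 and stand_ok1_clip below 0.004 m and distance between ok2 and stand_ok2_clip below 0.004 m and angle between each of dome, syrup, tin, basket's own z axis and vertical below 0.1 rad and distance of each of dome, syrup, tin from where it was at the start of the episode below 0.02 m and distance of basket from where it was at the start of the episode below 0.04 m); the robot touches nothing.
It fails at once if the gripper, the arm or a removed label touches a praline tray or its chocolates (contact force between any of the fingers, the arm, red1, red2 and tray_red1 above 0.3 N or contact force between any of the fingers, the arm, red1, red2 and tray_red2 above 0.3 N or contact force between any of the fingers, the arm, red1, red2 and tray_ok1 above 0.3 N or contact force between any of the fingers, the arm, red1, red2 and tray_ok2 above 0.3 N).
It fails at once if a working (white-screen) label is shifted in its clip by more than 5 mm (distance between ok1 and stand_ok1_clip above 0.005 m or distance between ok2 and stand_ok2_clip above 0.005 m).
It fails at once if the glass dome, the syrup bottle or the cocoa tin is pushed more than 20 mm or tipped by more than 0.2 rad (distance of any of dome, syrup, tin from where it was at the start of the episode above 0.02 m or angle between any of dome, syrup, tin's own z axis and vertical above 0.2 rad).
It fails at once if a red label falls into the basket from well above its rim (faster than 1.7 m/s below the rim) ((horizontal distance between red1_mid and basket below 0.13 m and z of red1_mid in the frame of basket below 0.075 m and linear speed of red1 above 1.7 m/s) or (horizontal distance between red2_mid and basket below 0.13 m and z of red2_mid in the frame of basket below 0.075 m and linear speed of red2 above 1.7 m/s)).
It also fails if it takes over 64 s, if anything falls off the work surface, if the arm or the gripper's body presses on something with over 40 N, if the wrist force passes 120 N, or if a joint passes its speed limit or range.

## Robot

A 6-joint arm with a two-finger parallel gripper is mounted at the origin on the work surface. World frame = base frame: x ahead of the robot, y to its left, z up, the work surface at z = 0. Lengths are in mm, angles in rad, forces in N, time in s.
With the tool pointing down it reaches from about 350 to 775 mm from the base axis. Payload 7.3 kg.
Tool frame: the origin (TCP) lies at the very end of the fingers, on their centre line; the grasp point (between the pads) lies 19 mm behind it; z points along the fingers, y is the line along which they close (so a half turn about z gives the same grasp; the last joint's range is limited). The gripper opens to 92 mm and grips with 3 to 60 N. Pads are 19 mm wide; open, the fingers measure 130 mm over their backs; the gripper's body (75 mm by 190 mm) begins 47 mm behind the grasp point.
Start: joints at [-1.259, 0.342, 1.524, -0, 1.275, -0.146], TCP at [232.061, -470.948, 226.741] pointing down, gripper open.
Joint ranges: [-2.53, 2.53], [-0.77, 2.02], [0.04, 2.7], [-1, 4.14], [0.28, 2.66], [-3.11, 3.11]. Speed limits (rad/s): [2.57, 2.57, 3.14, 3.14, 3.14, 3.14].

## Interface

Orientations are given as [roll, pitch, yaw] about the fixed x, y, z axes, in that order (R = Rz(yaw) Ry(pitch) Rx(roll)).
In Python, from plant import get_obs, optics, ticket, finder gives the robot as it stands.
- The arm moves only by the tool send_rows, never from a script. Its arguments are lists of equal length, an entry for each row: "offset": the shift along the tool's x, y, z scaled (see below), a list of three; "delta_rot": the turn, a rotation vector about the tool's x, y, z scaled (see below), a list of three. In form: {"offset": [[dx, dy, dz], ...], "delta_rot": [[rx, ry, rz], ...]}. A call has 1 to 8 rows; each row is the pose to reach, as a shift and turn from the pose commanded when the call began, along the tool's axes at that moment, turning the shorter way round; what a row does not reach only later rows make up. The controller multiplies each number of a shift by 120 mm and each number of a turn by 360 degrees. A row lasts 1/8 s, in which the tool goes at most 62.5 mm and 10.7 degrees, less where a joint would pass 70% of its speed; a pose out of reach is approached as far as the arm can. A call with a number of a shift or a turn outside -1 to 1 is refused whole. A call with a gripper value outside its range is refused whole. "grip" is the opening, from 0 (shut) to 1 (fully open), set as the call begins (left out, the last holds). The fingers move at their own pace and stop on an object; the grip force is fixed at half the most. Time passes only in rows, so rows that repeat a pose let the fingers close. It gives the time, the measured TCP pose, the force, the opening and the grip force at its end, in the units of the state.
- get_obs(): the state, without advancing time (a new reading comes with each control period).
- optics.capture(name): name is "side" or "top" or "wrist"; returns the picture (480x640x3 uint8, red, green, blue); there is no depth.
- optics.get_calibration(name): a dict with "fx", "fy", "cx", "cy" (pixels), "k1" (the pictures are not rectified: a ray, as slopes to the right and down, at radius r is drawn at 1 + k1 r^2 times it, then the intrinsics apply), "world_from_camera" (4x4, takes a point from camera to world coordinates). Camera axes: x right, y down, z forward; pixel columns grow to the right and rows downward; lengths in mm; the calibration is good to about 2 mm. A picture is of the moment at which its call begins: read the wrist's pose just before it. get_calibration takes no time and is no camera call; for the wrist camera it gives the pose at the moment of the call.
- ticket.close_job(): hands the job in; it is judged then, once.
Trained networks look in the newest picture that a camera, given by its name, has taken for a name from the list of things; names that differ only in an ending like _2 or _b are one class to them, and where a whole thing is asked for, a point or a joint stands for the part that bears it (a point fixed in the world has none). Each returns a list of dicts, best first, with "confidence" (0 to 1); they miss things now and then, are a little off and sometimes report something else, mostly with a low value. They report only what shows in the picture. A call takes as long as a camera call.
- finder.boxes_of(target, camera): "box" ([left, top, right, bottom] in pixels, round what is visible of it).
- finder.silhouettes(target, camera): "region" (480x640 bool, what is visible of it) and "box" ([left, top, right, bottom] in pixels, round what is visible of it).
- finder.pinpoint(target, camera): "uv" ([column, row] in pixels: a listed point, or the origin of a listed thing).
The state is a dict: "time": time; "joint_positions": joint angles; "dq": joint speeds; "tau": joint torques, N m; "tool_pos": TCP position; "tcp_rot": TCP orientation; "contact_force": force on the tool from outside, world axes, zero at the start; "moment": the same for the moment, N m; "grip_width": finger opening in mm; "finger_force": force on a finger pad.
Only numpy, scipy, OpenCV 4.12 (cv2) and the standard library are available. Lean on these libraries where they do the work, as an engineer would, in place of code of your own. Each camera call takes 0.05 s, during which the arm holds its last target. There are 200 camera calls.

## Working session

There is one attempt and no reset: what is moved stays moved. The work goes in short steps, Python scripts to look and compute and a tool call to move; the robot and the scene stay as the last step left them, time stands still between calls to the robot, and variables do not carry over. Pictures are saved under pics/ and viewed, at most 10 in all, crops included, and the job is handed in when it is done.

Besides the shell and the picture viewer there is one more tool, called after "Emit:" as name(argument=value, ...) on one line, values as JSON. send_rows: Moves the arm, as the interface text tells. Its arguments: {"type":"object","properties":{"offset":{"type":"array"},"delta_rot":{"type":"array"},"grip":{"type":"number"}},"required":["offset","delta_rot"]}

```bash
mkdir -p pics; ls; cat > h.py <<'E'
import numpy as np, cv2
from plant import get_obs, optics, ticket, finder
E
python3 - <<'E'
from h import *
for n in ("side","top","wrist"):
    im=optics.capture(n); cv2.imwrite(f"pics/{n}0.png",im[:,:,::-1]); c=optics.get_calibration(n); print(n,{k:np.round(v,3).tolist() for k,v in c.items()})
print(get_obs())
E
```

```text
pics
side {'fx': 487.561, 'fy': 487.561, 'cx': 310.499, 'cy': 238.078, 'k1': 0.042, 'world_from_camera': [[-0.863, -0.233, 0.449, 38.57], [-0.505, 0.441, -0.742, 884.816], [-0.025, -0.867, -0.498, 697.6], [0.0, 0.0, 0.0, 1.0]]}
top {'fx': 509.021, 'fy': 509.021, 'cx': 327.493, 'cy': 235.148, 'k1': -0.134, 'world_from_camera': [[-0.012, -0.986, 0.167, 360.217], [-1.0, 0.012, 0.001, -4.496], [-0.003, -0.167, -0.986, 1262.837], [0.0, 0.0, 0.0, 1.0]]}
wrist {'fx': 373.18, 'fy': 373.18, 'cx': 317.937, 'cy': 233.248, 'k1': -0.05, 'world_from_camera': [[0.442, -0.854, -0.274, 306.425], [-0.897, -0.422, -0.133, -434.742], [-0.001, 0.304, -0.953, 383.47], [0.0, 0.0, 0.0, 1.0]]}
{'time': 0.15, 'joint_positions': array([-1.25898773e+00,  3.42571421e-01,  1.52480375e+00, -3.27390153e-06,
        1.27537083e+00, -1.45992510e-01]), 'dq': array([-0.00139932, -0.00155376, -0.00286518, -0.00221154, -0.00042562,
       -0.00030084]), 'tau': array([ 9.93013782e-04, -4.31470871e+01, -2.44351655e+01,  7.17949541e-02,
        5.37955645e-02, -7.97352959e-05]), 'tool_pos': array([ 231.96748947, -470.63965399,  226.19791425]), 'tcp_rot': array([-3.14045113e+00, -1.64684017e-04,  4.57801967e-01]), 'contact_force': array([-1.44569173,  0.07760944, -0.30783834]), 'moment': array([-0.01244523,  0.01209683, -0.03740209]), 'finger_force': 0.0, 'grip_width': 91.49925415067096}
```

View pics/top0.png

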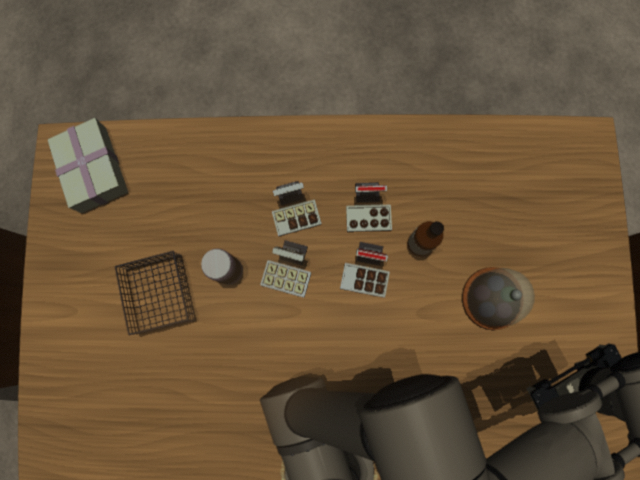

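View pics/side0.png

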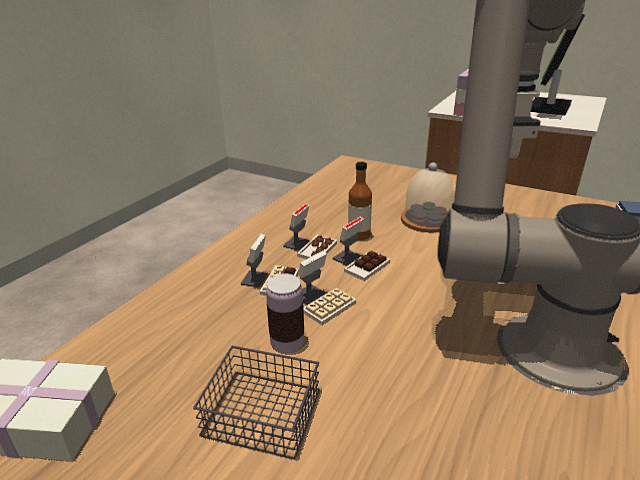

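```bash
cat >> h.py <<'E'
def ray(c,uv):
    K=np.array([[c['fx'],0,c['cx']],[0,c['fy'],c['cy']],[0,0,1.]])
    p=cv2.undistortPoints(np.array([[uv]],float),K,np.array([c['k1'],0,0,0.]))[0,0]
    T=np.array(c['world_from_camera']); d=T[:3,:3]@np.array([p[0],p[1],1]); return T[:3,3],d/np.linalg.norm(d)
def onz(c,uv,z):
    o,d=ray(c,uv); return o+d*(z-o[2])/d[2]
def tri(rs):
    A=sum(np.eye(3)-np.outer(d,d) for o,d in rs); b=sum((np.eye(3)-np.outer(d,d))@o for o,d in rs)
    x=np.linalg.solve(A,b); return x,[np.linalg.norm(np.cross(x-o,d)) for o,d in rs]
E
python3 - <<'E'
from h import *
for t,z in [("red1_mid",94),("stand_ok1_clip",75),("stand_red1",0),("tray_red1",0),("basket",0),("dome",0),("syrup",0),("tin",0)]:
  for n in ("top","side"):
    c=optics.get_calibration(n)
    for r in finder.pinpoint(t,n): print(t,n,np.round(r['uv'],1),round(r['confidence'],2),np.round(onz(c,r['uv'],z)[:2]))
print(get_obs()['time'])
E
```

```text
red1_mid top [369.9 250.6] 0.71 [ 521. -102.]
red1_mid side [348.9 228.2] 0.68 [ 520. -104.]
red1_mid side [255.2 253.3] 0.38 [661. 110.]
stand_ok1_clip top [289.4 249.8] 0.61 [528.  87.]
stand_ok1_clip side [311.6 271.9] 0.96 [519.  90.]
stand_ok1_clip side [286.6 341.7] 0.63 [442. 314.]
stand_ok1_clip side [299.8 212.9] 0.26 [ 698. -151.]
stand_red1 top [368.5 251.6] 0.85 [ 532. -106.]
stand_red1 top [370.8 190.8] 0.58 [ 688. -116.]
stand_red1 side [297.3 247. ] 0.79 [674. -94.]
stand_red1 side [346.2 259.1] 0.72 [ 526. -102.]
tray_red1 top [368.2 216.8] 0.96 [ 621. -107.]
tray_red1 top [360.4 280.9] 0.76 [458. -84.]
tray_red1 side [315.8 249.8] 0.94 [ 621. -105.]
tray_red1 side [368.8 266.5] 0.82 [458. -97.]
basket top [157.1 292.4] 0.95 [434. 426.]
basket side [262.8 414. ] 0.96 [427. 423.]
basket side [316.8 249.1] 0.7 [ 620. -109.]
basket side [313.2 271.8] 0.25 [573.  -8.]
dome side [422.2 218.3] 0.58 [ 427. -417.]
dome side [254.7 278.2] 0.32 [689.  87.]
syrup top [418.8 247.4] 0.77 [ 541. -233.]
syrup top [287.  253.3] 0.74 [530.  98.]
syrup side [360.6 232.6] 0.93 [ 554. -250.]
syrup side [255.3 278. ] 0.31 [688.  86.]
tin top [228.3 270.5] 0.84 [488. 246.]
tin top [370.7 191.2] 0.27 [ 687. -115.]
tin side [285.8 340.6] 0.93 [494. 244.]
tin side [345.7 256.7] 0.55 [ 532. -112.]
0.95
```

The top view shows both red labels in the right-hand column, at about (370,188) and (370,252). The working labels are at (289,188) and (290,250), and the basket is at (157,292). The side view agrees. Next I'll set up a planner and fly to a look pose over the red labels.

```bash
cat >> h.py <<'E'
import json
from scipy.spatial.transform import Rotation as Ro
def Rlab(yaw,lean):  # tool x = label y, tool y = label x, tool z = -label z
    return Ro.from_euler('z',yaw)*Ro.from_euler('y',-lean)*Ro.from_matrix(np.array([[0,1,0],[1,0,0],[0,0,-1.]]))
def plan(p,R,n=None,mx=112):
    """print the calls from the commanded pose (cmd.json) to p,R; stores the pose with rounded numbers"""
    s=json.load(open('cmd.json')); P=np.array(s['p']); Q=Ro.from_matrix(s['R'])
    p=np.array(p,float)
    for i in range(30):
        d=Q.inv().apply(p-P); f=min(1,mx/max(abs(d).max(),1e-9)); r=(Q.inv()*R).as_rotvec(degrees=True)
        rr=r*min(1,80/max(np.linalg.norm(r),1e-9))
        o=np.round(d*f/120,3); a=np.round(rr/360,4)
        rows=max(np.ceil(np.linalg.norm(o)*120/58),np.ceil(np.linalg.norm(a)*360/10.2))
        P=P+Q.apply(o*120); Q=Q*Ro.from_rotvec(a*360,degrees=True)
        print('off',o.tolist(),'rot',a.tolist(),'rows>=',int(rows),'->',P.round(1))
        if f==1 and np.linalg.norm(r)<=80: break
    json.dump(dict(p=P.tolist(),R=Q.as_matrix().tolist()),open('cmd.json','w'))
E
python3 - <<'E'
from h import *
json.dump(dict(p=[232.061,-470.948,226.741],R=Ro.from_euler('xyz',[np.pi,0,0.458]).as_matrix().tolist()),open('cmd.json','w'))
R=Rlab(0,0)
plan([232,-471,346],Ro.from_euler('xyz',[np.pi,0,0.458])); 
plan([250,-440,346],R); plan([540,-100,340],R); plan([650,-50,340],R)
E
```

```text
off [-0.001, 0.0, -0.933] rot [0.0, 0.0, 0.0] rows>= 2 -> [ 232.  -471.   338.7]
off [0.0, 0.0, -0.061] rot [0.0, 0.0, 0.0] rows>= 1 -> [ 232. -471.  346.]
off [0.249, -0.165, 0.0] rot [0.0, 0.0, -0.1771] rows>= 7 -> [ 250. -440.  346.]
off [0.933, 0.796, 0.017] rot [0.0, 0.0, -0.0] rows>= 3 -> [ 345.5 -328.1  344. ]
off [0.933, 0.796, 0.016] rot [0.0, 0.0, -0.0] rows>= 3 -> [ 441.  -216.1  342.1]
off [0.933, 0.795, 0.017] rot [0.0, 0.0, -0.0] rows>= 3 -> [ 536.5 -104.2  340. ]
off [0.035, 0.03, 0.0] rot [0.0, 0.0, -0.0] rows>= 1 -> [ 540.1 -100.   340. ]
off [0.416, 0.916, 0.0] rot [0.0, 0.0, -0.0] rows>= 3 -> [650. -50. 340.]
```

Emit:
send_rows(offset=[[0, 0, -0.994], [0, 0, -0.994], [0, 0, -0.994]], delta_rot=[[0, 0, 0], [0, 0, 0], [0, 0, 0]], grip=0.5)

```text
time: 1.32
tool_pos: [232.6, -472.5, 350.8]
tcp_rot: [3.132, 0.001, 0.458]
contact_force: [-0.5, -1.0, -0.5]
grip_width: 66.5
finger_force: 0.0
```

Emit:
send_rows(offset=[[0.249, -0.165, 0], [0.249, -0.165, 0], [0.249, -0.165, 0], [0.249, -0.165, 0], [0.249, -0.165, 0], [0.249, -0.165, 0], [0.249, -0.165, 0]], delta_rot=[[0, 0, -0.1771], [0, 0, -0.1771], [0, 0, -0.1771], [0, 0, -0.1771], [0, 0, -0.1771], [0, 0, -0.1771], [0, 0, -0.1771]])

```text
time: 2.2
tool_pos: [250.0, -439.7, 344.9]
tcp_rot: [-3.141, -0.002, 1.569]
contact_force: [-0.3, -0.9, 0.2]
grip_width: 45.8
finger_force: 0.0
```

Emit:
send_rows(offset=[[0.933, 0.796, 0.017], [0.933, 0.796, 0.017], [0.933, 0.796, 0.017]], delta_rot=[[0, 0, 0], [0, 0, 0], [0, 0, 0]])

```text
time: 2.58
tool_pos: [347.0, -325.5, 343.6]
tcp_rot: [3.142, -0.001, 1.569]
contact_force: [-0.3, -0.5, 0.6]
grip_width: 45.9
finger_force: 0.0
```

Emit:
send_rows(offset=[[0.933, 0.796, 0.016], [0.933, 0.796, 0.016], [0.933, 0.796, 0.016]], delta_rot=[[0, 0, 0], [0, 0, 0], [0, 0, 0]])

```text
time: 2.95
tool_pos: [442.6, -213.3, 341.4]
tcp_rot: [-3.141, -0.001, 1.569]
contact_force: [-0.6, -0.7, 0.4]
grip_width: 45.7
finger_force: 0.0
```

Emit:
send_rows(offset=[[0.968, 0.825, 0.017], [0.968, 0.825, 0.017], [0.968, 0.825, 0.017], [0.968, 0.825, 0.017]], delta_rot=[[0, 0, 0], [0, 0, 0], [0, 0, 0], [0, 0, 0]])

```text
time: 3.45
tool_pos: [540.9, -98.3, 338.8]
tcp_rot: [-3.14, -0.001, 1.57]
contact_force: [-0.5, -0.9, -0.2]
grip_width: 46.2
finger_force: 0.0
```

```bash
python3 - <<'E'
from h import *
import pickle
s=get_obs(); print(s['time'],s['tool_pos'],s['tcp_rot'])
c=optics.get_calibration("wrist"); im=optics.capture("wrist"); cv2.imwrite("pics/w1.png",im[:,:,::-1]); pickle.dump((c,im),open('w1.pkl','wb'))
E
```

```text
3.45 [540.85041967 -98.28711367 338.76766428] [-3.13993304e+00 -6.37508104e-04  1.57030071e+00]
```

Emit:
send_rows(offset=[[0.416, 0.916, 0], [0.416, 0.916, 0], [0.416, 0.916, 0], [0.416, 0.916, 0]], delta_rot=[[0, 0, 0], [0, 0, 0], [0, 0, 0], [0, 0, 0]])

```text
time: 4.0
tool_pos: [649.5, -51.4, 339.6]
tcp_rot: [-3.14, 0.0, 1.568]
contact_force: [0.1, 0.4, -0.2]
grip_width: 45.8
finger_force: 0.0
```

```bash
python3 - <<'E'
from h import *
import pickle
s=get_obs(); print(s['time'],s['tool_pos'],s['tcp_rot'])
c=optics.get_calibration("wrist"); im=optics.capture("wrist"); cv2.imwrite("pics/w2.png",im[:,:,::-1]); pickle.dump((c,im),open('w2.pkl','wb'))
a=cv2.imread("pics/w1.png"); b=cv2.imread("pics/w2.png"); 
cv2.imwrite("pics/w12.png",cv2.resize(np.vstack([a,b]),(400*2,600*2))[:0] if 0 else cv2.resize(np.vstack([a,b]),(400,600)))
for f in("w1","w2"):
    c,im=pickle.load(open(f+'.pkl','rb')); i=im.astype(int); m=((i[...,0]>110)&(i[...,1]<70)&(i[...,2]<70)).astype(np.uint8)
    n,l,st,ce=cv2.connectedComponentsWithStats(m)
    for k in range(1,n):
        if st[k,4]>30: print(f,st[k],ce[k].round(1),onz(c,ce[k],114).round())
E
```

```text
4.0 [649.47371672 -51.41121997 339.59773143] [-3.14033191e+00  4.31636592e-04  1.56815846e+00]
w1 [289 172   7   9  42] [292.1 175.3] [514. -75. 114.]
w1 [431 176  10  57 292] [435.1 208. ] [ 664. -110.  114.]
w2 [199 214  13  12  90] [204.8 219.4] [528. -76. 114.]
w2 [184 216  11  54 231] [189.2 245. ] [ 508. -105.  114.]
w2 [340 222   5  48 191] [342.  247.1] [ 675. -107.  114.]
w2 [330 234   7  39 233] [332.6 252.9] [ 665. -114.  114.]
w2 [194 236  18  34 367] [202.1 252.2] [ 522. -113.  114.]
```

View pics/w2.png

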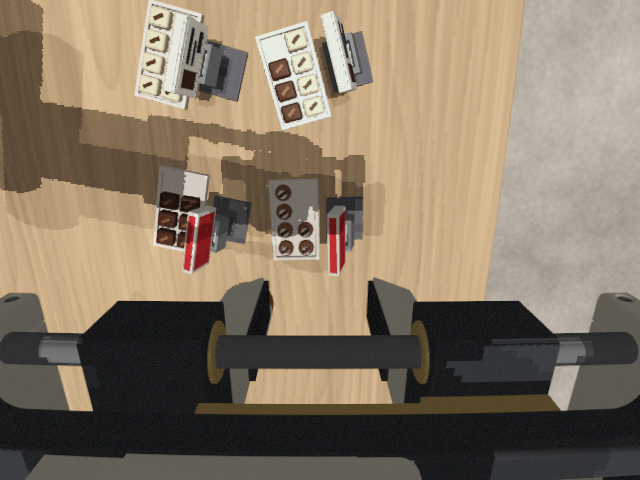

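The wrist view shows the near red label at about (197,240) and the far one at about (337,247), each with its top strip and screen. Next I'll enlarge both from the two views to read off the corners.

```bash
python3 - <<'E'
from h import *
a=cv2.imread("pics/w1.png"); b=cv2.imread("pics/w2.png")
T=[]
for im,x,y in ((a,265,165),(a,405,165),(b,172,195),(b,310,195)):
    t=cv2.resize(im[y:y+88,x:x+58],None,fx=3.4,fy=3.4*2,interpolation=cv2.INTER_CUBIC) if 0 else cv2.resize(im[y:y+88,x:x+58],(197,598),interpolation=cv2.INTER_CUBIC) if 0 else cv2.resize(im[y:y+88,x:x+58],None,fx=6.5,fy=6.5,interpolation=cv2.INTER_CUBIC)[:, :]
    T.append(t)
g=np.vstack([np.hstack(T[:2]),np.hstack(T[2:])])
print(g.shape)
cv2.imwrite("pics/c1.png",np.hstack(T[:2])); cv2.imwrite("pics/c2.png",np.hstack(T[2:]))
E
```

```text
(1144, 754, 3)
```

View pics/c1.png

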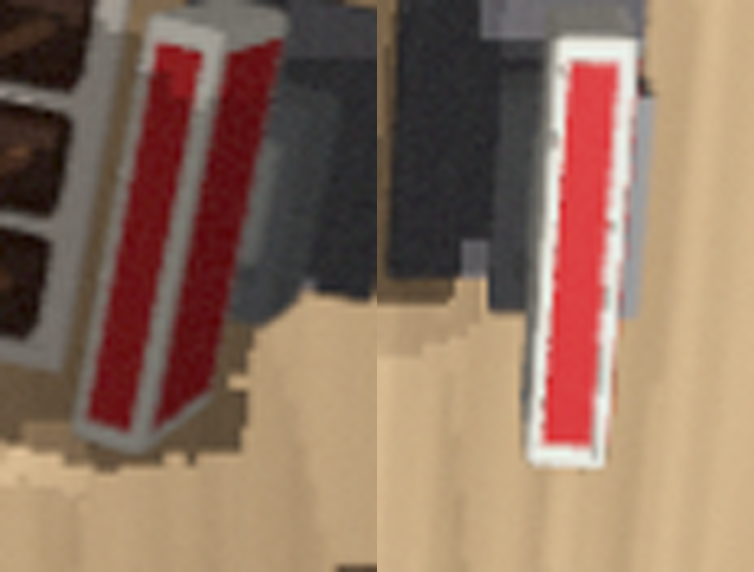

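View pics/c2.png

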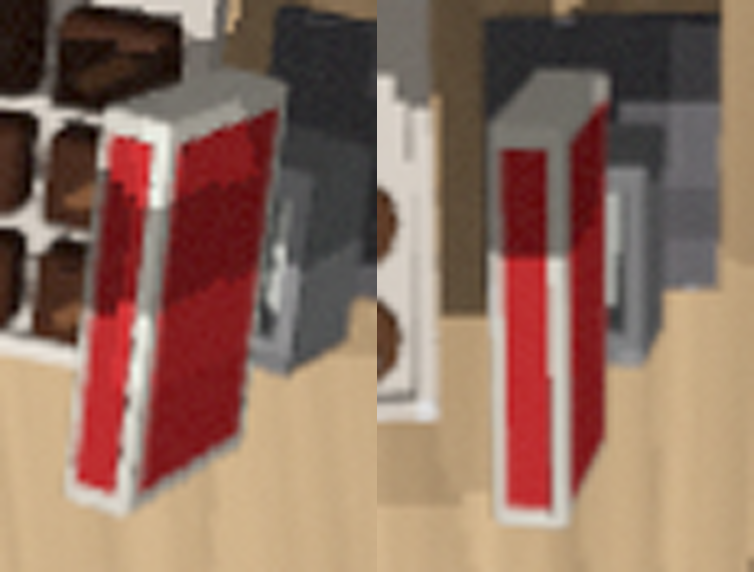

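The crops show the four corners of each top face clearly in both views, so I'll fit the label pose to them.

```bash
cat > fit.py <<'E'
from h import *
import pickle
from scipy.optimize import least_squares
C=[pickle.load(open(f,'rb'))[0] for f in('w1.pkl','w2.pkl')]
def proj(c,X):
    T=np.linalg.inv(c['world_from_camera']); p=X@T[:3,:3].T+T[:3,3]; s=p[:,:2]/p[:,2:]; s=s*(1+c['k1']*(s**2).sum(1,keepdims=True))
    return s*[c['fx'],c['fy']]+[c['cx'],c['cy']]
M=np.array([[-6.5,36,40],[6.5,36,40],[6.5,-36,40],[-6.5,-36,40]])
px={'near':[((265,165),[(148,15),(228,30),(152,450),(78,430)]),((172,195),[(105,108),(180,125),(128,513),(68,493)])],
'far':[((405,165),[(176,35),(261,38),(225,467),(150,462)]),((310,195),[(116,125),(193,130),(191,525),(118,520)])]}
for k,v in px.items():
    U=[np.array(o)+(np.array(q)+.5)/6.5-.5 for o,q in v]
    def f(t,lean=None):
        R=Ro.from_euler('z',t[3])*Ro.from_euler('y',-(t[4] if len(t)>4 else .25)); X=R.apply(M)+t[:3]
        return np.concatenate([(proj(c,X)-u).ravel() for c,u in zip(C,U)])
    for t0 in ([600,-100,75,0],[600,-100,75,0,.25]):
        r=least_squares(f,t0); print(k,r.x.round(3),'rms px',np.sqrt((r.fun**2).mean()).round(2))
for t,z in [("red1_mid",94),("basket",0)]:
  for n in ("top","side"):
    optics.capture(n)
    for r in finder.pinpoint(t,n)[:2]: print(t,n,r['uv'],round(r['confidence'],2),onz(optics.get_calibration(n),r['uv'],z).round(1))
c=optics.get_calibration('side')
E
python3 fit.py
```

```text
near [ 5.17993e+02 -1.05369e+02  7.19620e+01 -2.03000e-01] rms px 0.59
near [ 5.16458e+02 -1.05069e+02  7.15550e+01 -2.04000e-01  2.10000e-01] rms px 0.58
far [ 6.76007e+02 -1.06598e+02  7.05170e+01  1.70000e-02] rms px 0.34
far [ 6.75905e+02 -1.06600e+02  7.04910e+01  1.70000e-02  2.47000e-01] rms px 0.34
red1_mid side [297.3, 222.9] 0.59 [653.2 -66.9  94. ]
basket top [160.6, 296.1] 0.58 [424.5 417.    0. ]
basket side [264.2, 410.0] 0.56 [429.6 414.2   0. ]
```

```bash
cat >> h.py <<'E'
LAB=dict(near=([518,-105.3,73.5],-0.203),far=([676,-106.6,73.5],0.017))
def tp(name,h,lean=.25): # TCP pose h above label origin along its z
    o,y=LAB[name]; R=Rlab(y,lean); return np.array(o)-R.as_matrix()[:,2]*h, R
E
python3 - <<'E'
from h import *
s=json.load(open('cmd.json')); print(s['p'])
plan(*tp('far',110)); plan(*tp('far',6))
E
```

```text
[649.9764625622826, -50.04776163904025, 340.02099999999996]
off [-0.333, -0.007, 0.933] rot [-0.0398, 0.0003, -0.0027] rows>= 3 -> [649.1 -90.  228.1]
off [-0.142, -0.104, 0.386] rot [0.0, 0.0, 0.0] rows>= 1 -> [ 648.8 -107.1  180.1]
off [0.0, -0.0, 0.867] rot [0.0, 0.0, 0.0] rows>= 2 -> [ 674.5 -106.7   79.3]
```

Emit:
send_rows(offset=[[-0.333, -0.007, 0.933], [-0.333, -0.007, 0.933], [-0.333, -0.007, 0.933], [-0.333, -0.007, 0.933]], delta_rot=[[-0.0398, 0.0003, -0.0027], [-0.0398, 0.0003, -0.0027], [-0.0398, 0.0003, -0.0027], [-0.0398, 0.0003, -0.0027]])

```text
time: 4.95
tool_pos: [647.9, -90.3, 226.5]
tcp_rot: [2.895, -0.001, 1.586]
contact_force: [0.1, 1.5, -0.1]
grip_width: 45.7
finger_force: 0.0
```

Emit:
send_rows(offset=[[-0.142, -0.104, 0.386], [-0.142, -0.104, 0.386], [-0.142, -0.104, 0.386]], delta_rot=[[0, 0, 0], [0, 0, 0], [0, 0, 0]])

```text
time: 5.32
tool_pos: [650.5, -106.8, 182.5]
tcp_rot: [2.888, 0.001, 1.588]
contact_force: [-0.0, 0.6, 0.6]
grip_width: 46.0
finger_force: 0.0
```

```bash
python3 - <<'E'
from h import *
s=get_obs(); p,R=tp('far',110); print(s['time'],s['tool_pos'],p,(R.inv()*Ro.from_euler('xyz',s['tcp_rot'])).as_rotvec())
im=optics.capture("wrist"); cv2.imwrite("pics/w3.png",im[:,:,::-1])
E
```

```text
5.325 [ 650.47422451 -106.80719473  182.52465421] [ 648.78949687 -107.06262312  180.08036639] [-0.00309274 -0.00092191 -0.00028349]
```

View pics/w3.png

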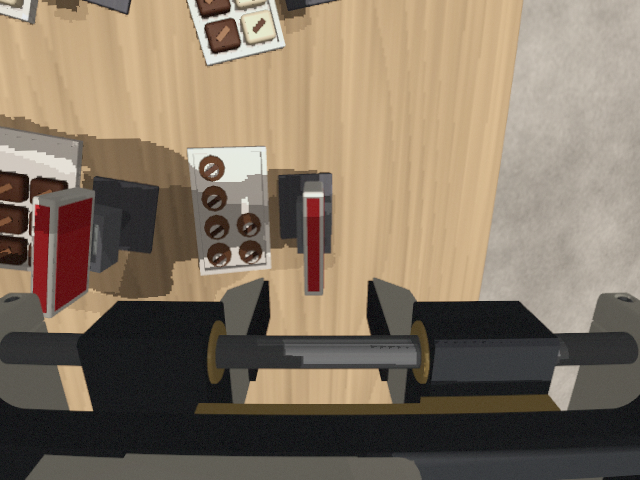

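The far label's strip shows edge-on at column 313, centred between the fingers (about 319). I'll descend and then close.

Emit:
send_rows(offset=[[0, 0, 0.3], [0, 0, 0.6], [0, 0, 0.8], [0, 0, 0.867], [0, 0, 0.867], [0, 0, 0.867]], delta_rot=[[0, 0, 0], [0, 0, 0], [0, 0, 0], [0, 0, 0], [0, 0, 0], [0, 0, 0]])

```text
time: 6.12
tool_pos: [675.6, -106.8, 81.2]
tcp_rot: [2.889, 0.001, 1.588]
contact_force: [0.9, 0.0, -0.1]
grip_width: 45.4
finger_force: 0.0
```

Emit:
send_rows(offset=[[0, 0, 0], [0, 0, 0], [0, 0, 0], [0, 0, 0], [0, 0, 0], [0, 0, 0]], delta_rot=[[0, 0, 0], [0, 0, 0], [0, 0, 0], [0, 0, 0], [0, 0, 0], [0, 0, 0]], grip=0)

```text
time: 6.88
tool_pos: [674.2, -106.7, 79.3]
tcp_rot: [2.893, 0.0, 1.588]
contact_force: [-4.8, -0.9, 4.0]
grip_width: 13.3
finger_force: 30.0
```

Emit:
send_rows(offset=[[0, 0, -0.05], [0, 0, -0.1], [0, 0, -0.15], [0, 0, -0.2], [0, 0, -0.3], [0, 0, -0.5], [0, 0, -0.5]], delta_rot=[[0, 0, 0], [0, 0, 0], [0, 0, 0], [0, 0, 0], [0, 0, 0], [0, 0, 0], [0, 0, 0]])

```text
time: 7.75
tool_pos: [660.9, -107.4, 140.2]
tcp_rot: [2.887, 0.002, 1.587]
contact_force: [-0.1, -0.5, -1.3]
grip_width: 12.9
finger_force: 30.0
```

```bash
python3 - <<'E'
from h import *
s=json.load(open('cmd.json')); R=Ro.from_matrix(s['R']); s['p']=(np.array(s['p'])-60*R.as_matrix()[:,2]).tolist(); json.dump(s,open('cmd.json','w'))
print(s['p'],get_obs()['tool_pos'],get_obs()['grip_width'])
plan([640,-90,255],R); plan([430,330,265],Rlab(0,0))
E
```

```text
[659.6930630695961, -106.89308945725679, 137.42741387778415] [ 660.91858896 -107.35678807  140.15342783] 12.854648337993842
off [0.135, 0.081, -0.933] rot [0.0, 0.0, 0.0] rows>= 2 -> [641.1 -91.  248.3]
off [0.008, 0.005, -0.056] rot [0.0, 0.0, 0.0] rows>= 1 -> [640. -90. 255.]
off [0.933, -0.428, -0.132] rot [0.0398, -0.0003, 0.0027] rows>= 3 -> [584.5  21.  257.6]
off [0.933, -0.467, -0.022] rot [0.0, 0.0, -0.0] rows>= 3 -> [528.4 133.  260.2]
off [0.933, -0.466, -0.023] rot [0.0, 0.0, -0.0] rows>= 3 -> [472.5 244.9 263. ]
off [0.709, -0.354, -0.017] rot [0.0, 0.0, -0.0] rows>= 2 -> [430. 330. 265.]
```

Emit:
send_rows(offset=[[0.143, 0.086, -0.989], [0.143, 0.086, -0.989], [0.143, 0.086, -0.989]], delta_rot=[[0, 0, 0], [0, 0, 0], [0, 0, 0]])

```text
time: 8.12
tool_pos: [642.1, -90.1, 260.5]
tcp_rot: [2.882, 0.003, 1.588]
contact_force: [-0.5, -0.2, -0.4]
grip_width: 12.5
finger_force: 30.0
```

Emit:
send_rows(offset=[[0.933, -0.428, -0.132], [0.933, -0.428, -0.132], [0.933, -0.428, -0.132], [0.933, -0.428, -0.132]], delta_rot=[[0.0398, -0.0003, 0.0027], [0.0398, -0.0003, 0.0027], [0.0398, -0.0003, 0.0027], [0.0398, -0.0003, 0.0027]])

```text
time: 8.62
tool_pos: [584.6, 20.9, 256.2]
tcp_rot: [-3.14, 0.0, 1.571]
contact_force: [0.2, -0.6, -1.2]
grip_width: 12.9
finger_force: 30.0
```

Emit:
send_rows(offset=[[0.933, -0.467, -0.022], [0.933, -0.467, -0.022], [0.933, -0.467, -0.022]], delta_rot=[[0, 0, 0], [0, 0, 0], [0, 0, 0]])

```text
time: 9.0
tool_pos: [527.4, 134.9, 260.0]
tcp_rot: [-3.141, -0.001, 1.574]
contact_force: [0.5, -0.2, 0.1]
grip_width: 13.2
finger_force: 30.0
```

Emit:
send_rows(offset=[[0.933, -0.466, -0.023], [0.933, -0.466, -0.023], [0.933, -0.466, -0.023]], delta_rot=[[0, 0, 0], [0, 0, 0], [0, 0, 0]])

```text
time: 9.38
tool_pos: [472.0, 246.5, 262.6]
tcp_rot: [-3.141, -0.0, 1.574]
contact_force: [0.5, 0.0, 0.1]
grip_width: 12.8
finger_force: 30.0
```

Emit:
send_rows(offset=[[0.709, -0.354, -0.017], [0.709, -0.354, -0.017], [0.709, -0.354, -0.017], [0.709, -0.354, -0.017]], delta_rot=[[0, 0, 0], [0, 0, 0], [0, 0, 0], [0, 0, 0]])

```text
time: 9.88
tool_pos: [431.7, 328.3, 264.5]
tcp_rot: [3.141, 0.001, 1.569]
contact_force: [0.9, -1.1, -0.7]
grip_width: 12.7
finger_force: 30.0
```

```bash
python3 - <<'E'
from h import *
import pickle
s=get_obs(); print(s['time'],s['tool_pos'],s['tcp_rot'],s['grip_width'])
c=optics.get_calibration("wrist"); im=optics.capture("wrist"); cv2.imwrite("pics/w4.png",im[:,:,::-1]); pickle.dump((c,im),open('w4.pkl','wb'))
E
```

```text
9.875 [431.71604994 328.31564914 264.50458362] [3.14147035e+00 1.06014172e-03 1.56864880e+00] 12.661910141179435
```

View pics/w4.png

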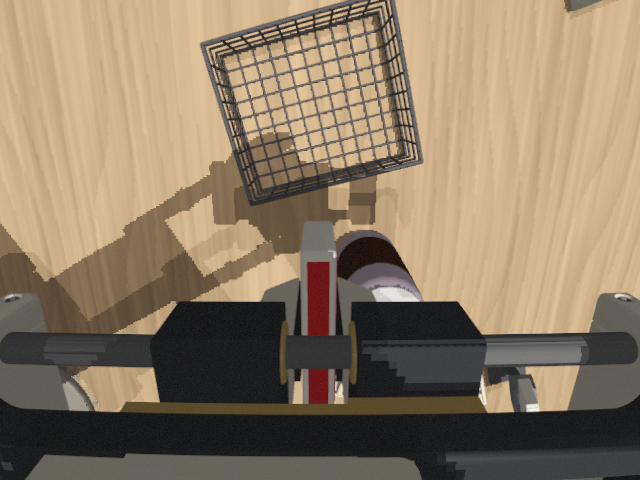

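The label is held straight, and the basket's rim corners show at (202,44), (395,-2), (421,160) and (250,203). I'll compute its centre and yaw, then the drop poses.

```bash
python3 - <<'E'
from h import *
import pickle
c,_=pickle.load(open('w4.pkl','rb'))
P=np.array([onz(c,u,70) for u in [(202,44),(395,-2),(421,160),(250,203)]]); print(P.round(),P.mean(0).round(1))
for i in range(4): d=P[(i+1)%4]-P[i]; print(np.linalg.norm(d).round(1),np.degrees(np.arctan2(d[1],d[0])).round(1))
E
```

```text
[[332. 470.  70.]
 [497. 505.  70.]
 [528. 370.  70.]
 [366. 329.  70.]] [430.7 418.6  70. ]
168.7 12.0
139.0 -76.9
167.3 -165.8
145.4 103.7
```

```bash
python3 - <<'E'
from h import *
y=.232; R=Rlab(y,0); A=np.array([430.5,418.5,0])+Ro.from_euler('z',y).apply([-32,0,0]); print(A)
A[2]=265; plan(A,R); A[2]=50; plan(A,R,mx=110)
E
```

```text
[399.35732823 411.14241923   0.        ]
off [0.676, -0.256, 0.0] rot [0.0, 0.0, -0.0369] rows>= 2 -> [399.3 411.1 265. ]
off [0.0, 0.0, 0.917] rot [0.0, 0.0, -0.0] rows>= 2 -> [399.3 411.1 155. ]
off [0.0, 0.0, 0.875] rot [0.0, 0.0, -0.0] rows>= 2 -> [399.3 411.1  50. ]
```

Emit:
send_rows(offset=[[0.676, -0.256, 0], [0.676, -0.256, 0], [0.676, -0.256, 0], [0.676, -0.256, 0]], delta_rot=[[0, 0, -0.0369], [0, 0, -0.0369], [0, 0, -0.0369], [0, 0, -0.0369]])

```text
time: 10.42
tool_pos: [400.6, 409.8, 264.8]
tcp_rot: [-3.142, 0.001, 1.8]
contact_force: [0.0, -0.0, 0.3]
grip_width: 12.8
finger_force: 30.0
```

Emit:
send_rows(offset=[[0, 0, 0.917], [0, 0, 0.917], [0, 0, 0.917], [0, 0, 0.917]], delta_rot=[[0, 0, 0], [0, 0, 0], [0, 0, 0], [0, 0, 0]])

```text
time: 10.92
tool_pos: [401.1, 411.2, 157.0]
tcp_rot: [3.139, -0.001, 1.801]
contact_force: [0.1, 0.9, 0.2]
grip_width: 12.7
finger_force: 30.0
```

Emit:
send_rows(offset=[[0, 0, 0.3], [0, 0, 0.6], [0, 0, 0.8], [0, 0, 0.875], [0, 0, 0.875], [0, 0, 0.875]], delta_rot=[[0, 0, 0], [0, 0, 0], [0, 0, 0], [0, 0, 0], [0, 0, 0], [0, 0, 0]])

```text
time: 11.68
tool_pos: [400.6, 411.8, 51.6]
tcp_rot: [3.139, -0.001, 1.802]
contact_force: [0.0, 0.3, -1.2]
grip_width: 12.8
finger_force: 30.0
```

Emit:
send_rows(offset=[[0, 0, 0], [0, 0, 0], [0, 0, 0], [0, 0, 0]], delta_rot=[[0, 0, 0], [0, 0, 0], [0, 0, 0], [0, 0, 0]], grip=0.38)

```text
time: 12.18
tool_pos: [399.6, 411.1, 49.9]
tcp_rot: [3.142, 0.0, 1.802]
contact_force: [-0.8, -0.8, 0.5]
grip_width: 34.6
finger_force: 0.0
```

```bash
python3 - <<'E'
from h import *
s=json.load(open('cmd.json')); p=np.array(s['p']); R=Ro.from_matrix(s['R'])
p[2]=270; plan(p,R,mx=115)
q,Q=tp('near',180); print(q)
plan(q,Q); plan(tp('near',110)[0],Q)
E
```

```text
off [-0.0, 0.0, -0.958] rot [0.0, 0.0, 0.0] rows>= 2 -> [399.3 411.1 164.9]
off [-0.0, 0.0, -0.876] rot [0.0, 0.0, 0.0] rows>= 2 -> [399.3 411.1 270.1]
[474.38171491 -96.32182072 247.90423591]
off [-0.933, -0.079, 0.04] rot [-0.0392, -0.0086, 0.0688] rows>= 3 -> [415.8 300.  265.3]
off [-0.933, 0.319, 0.126] rot [0.0, -0.0001, 0.0] rows>= 3 -> [433.3 182.1 260. ]
off [-0.933, 0.319, 0.126] rot [0.0, 0.0, 0.0] rows>= 3 -> [450.7  64.2 254.9]
off [-0.933, 0.319, 0.126] rot [0.0, 0.0, 0.0] rows>= 3 -> [468.1 -53.7 249.8]
off [-0.337, 0.115, 0.045] rot [0.0, 0.0, 0.0] rows>= 1 -> [474.4 -96.3 248. ]
off [-0.0, -0.0, 0.584] rot [0.0, 0.0, 0.0] rows>= 2 -> [491.4 -99.8 180.1]
```

Emit:
send_rows(offset=[[0, 0, -0.1], [0, 0, -0.4], [0, 0, -0.8], [0, 0, -0.958]], delta_rot=[[0, 0, 0], [0, 0, 0], [0, 0, 0], [0, 0, 0]])

```text
time: 12.68
tool_pos: [400.7, 412.0, 168.9]
tcp_rot: [3.136, -0.002, 1.802]
contact_force: [0.7, 0.7, -0.2]
grip_width: 34.8
finger_force: 0.0
```

Emit:
send_rows(offset=[[0, 0, -0.876], [0, 0, -0.876], [0, 0, -0.876], [0, 0, -0.876]], delta_rot=[[0, 0, 0], [0, 0, 0], [0, 0, 0], [0, 0, 0]], grip=0.5)

```text
time: 13.18
tool_pos: [399.2, 410.9, 269.8]
tcp_rot: [-3.141, 0.0, 1.802]
contact_force: [-0.3, 0.4, -0.1]
grip_width: 45.9
finger_force: 0.0
```

```bash
python3 - <<'E'
from h import *
print(get_obs()['tool_pos'])
a=optics.capture("wrist"); b=optics.capture("top"); cv2.imwrite("pics/d1.png",np.hstack([cv2.resize(a,(400,300)),cv2.resize(b[200:380,40:280],(400,300))])[:,:,::-1])
E
```

```text
[399.21776207 410.85207415 269.76639267]
```

View pics/d1.png

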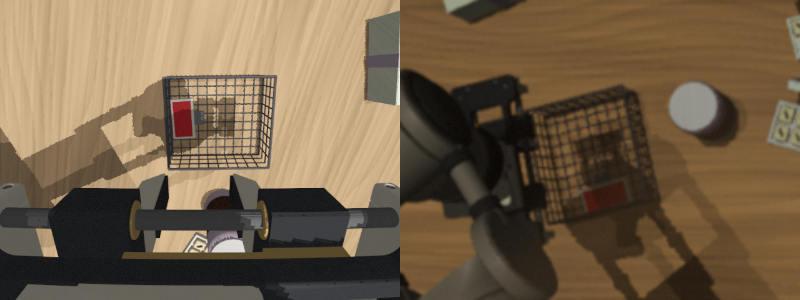

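The first label lies flat in the basket, with its screen at about (182,118) in the left panel, on the side of the drop point. Now I'll go for the near red label.

Emit:
send_rows(offset=[[-0.933, -0.079, 0.04], [-0.933, -0.079, 0.04], [-0.933, -0.079, 0.04], [-0.933, -0.079, 0.04]], delta_rot=[[-0.0392, -0.0086, 0.0688], [-0.0392, -0.0086, 0.0688], [-0.0392, -0.0086, 0.0688], [-0.0392, -0.0086, 0.0688]])

```text
time: 13.78
tool_pos: [415.0, 299.7, 264.3]
tcp_rot: [2.893, 0.001, 1.37]
contact_force: [0.6, -0.1, 1.1]
grip_width: 45.9
finger_force: 0.0
```

Emit:
send_rows(offset=[[-0.933, 0.319, 0.126], [-0.933, 0.319, 0.126], [-0.933, 0.319, 0.126]], delta_rot=[[0, -0.0001, 0], [0, -0.0001, 0], [0, -0.0001, 0]])

```text
time: 14.15
tool_pos: [434.0, 179.3, 259.4]
tcp_rot: [2.894, 0.002, 1.366]
contact_force: [-0.1, 0.2, 0.3]
grip_width: 46.0
finger_force: 0.0
```

Emit:
send_rows(offset=[[-0.933, 0.319, 0.126], [-0.933, 0.319, 0.126], [-0.933, 0.319, 0.126]], delta_rot=[[0, 0, 0], [0, 0, 0], [0, 0, 0]])

```text
time: 14.52
tool_pos: [451.7, 61.7, 254.4]
tcp_rot: [2.893, 0.001, 1.365]
contact_force: [-0.5, 1.1, -0.7]
grip_width: 45.7
finger_force: 0.0
```

Emit:
send_rows(offset=[[-0.933, 0.319, 0.126], [-0.933, 0.319, 0.126], [-0.933, 0.319, 0.126]], delta_rot=[[0, 0, 0], [0, 0, 0], [0, 0, 0]])

```text
time: 14.9
tool_pos: [469.2, -55.6, 249.2]
tcp_rot: [2.892, 0.0, 1.365]
contact_force: [0.1, 0.1, 0.2]
grip_width: 46.3
finger_force: 0.0
```

Emit:
send_rows(offset=[[-0.337, 0.115, 0.045], [-0.337, 0.115, 0.045], [-0.337, 0.115, 0.045]], delta_rot=[[0, 0, 0], [0, 0, 0], [0, 0, 0]])

```text
time: 15.28
tool_pos: [474.7, -94.4, 247.6]
tcp_rot: [2.893, -0.001, 1.37]
contact_force: [-0.2, 0.7, 0.1]
grip_width: 45.7
finger_force: 0.0
```

Emit:
send_rows(offset=[[0, 0, 0.584], [0, 0, 0.584], [0, 0, 0.584], [0, 0, 0.584], [0, 0, 0.584]], delta_rot=[[0, 0, 0], [0, 0, 0], [0, 0, 0], [0, 0, 0], [0, 0, 0]])

```text
time: 15.9
tool_pos: [492.1, -99.8, 181.6]
tcp_rot: [2.889, 0.001, 1.368]
contact_force: [0.5, 0.2, 0.0]
grip_width: 45.9
finger_force: 0.0
```

```bash
python3 - <<'E'
from h import *
s=get_obs(); p,R=tp('near',110); print(s['time'],s['tool_pos'],p,(R.inv()*Ro.from_euler('xyz',s['tcp_rot'])).as_rotvec())
im=optics.capture("wrist"); cv2.imwrite("pics/w5.png",im[:,:,::-1])
plan(tp('near',6)[0],R)
E
```

```text
15.9 [492.10789773 -99.84145796 181.63374039] [491.34438133 -99.81333488 180.08036639] [-0.00296903 -0.00074061 -0.00032071]
off [-0.0, -0.0, 0.866] rot [0.0, 0.0, 0.0] rows>= 2 -> [ 516.6 -105.    79.4]
```

View pics/w5.png

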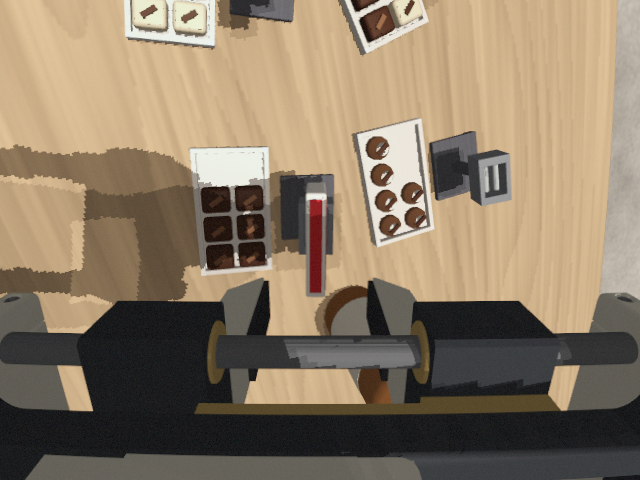

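The near label's strip is at column 316, aligned and centred, and the bottle is well clear behind it. Descending and gripping.

Emit:
send_rows(offset=[[0, 0, 0.3], [0, 0, 0.6], [0, 0, 0.8], [0, 0, 0.866], [0, 0, 0.866], [0, 0, 0.866]], delta_rot=[[0, 0, 0], [0, 0, 0], [0, 0, 0], [0, 0, 0], [0, 0, 0], [0, 0, 0]])

```text
time: 16.7
tool_pos: [517.3, -105.2, 80.5]
tcp_rot: [2.889, 0.001, 1.368]
contact_force: [-0.2, 0.3, 0.6]
grip_width: 46.0
finger_force: 0.0
```

Emit:
send_rows(offset=[[0, 0, 0], [0, 0, 0], [0, 0, 0], [0, 0, 0], [0, 0, 0], [0, 0, 0]], delta_rot=[[0, 0, 0], [0, 0, 0], [0, 0, 0], [0, 0, 0], [0, 0, 0], [0, 0, 0]], grip=0)

```text
time: 17.45
tool_pos: [516.5, -104.9, 79.4]
tcp_rot: [2.892, 0.0, 1.368]
contact_force: [-3.6, 0.2, 4.3]
grip_width: 13.0
finger_force: 30.0
```

Emit:
send_rows(offset=[[0, 0, -0.05], [0, 0, -0.1], [0, 0, -0.15], [0, 0, -0.2], [0, 0, -0.3], [0, 0, -0.5], [0, 0, -0.5]], delta_rot=[[0, 0, 0], [0, 0, 0], [0, 0, 0], [0, 0, 0], [0, 0, 0], [0, 0, 0], [0, 0, 0]])

```text
time: 18.32
tool_pos: [503.0, -102.3, 139.5]
tcp_rot: [2.887, 0.001, 1.368]
contact_force: [0.5, -0.1, -1.1]
grip_width: 12.7
finger_force: 30.0
```

```bash
python3 - <<'E'
from h import *
s=json.load(open('cmd.json')); R=Ro.from_matrix(s['R']); s['p']=(np.array(s['p'])-60*R.as_matrix()[:,2]).tolist(); json.dump(s,open('cmd.json','w'))
o=get_obs(); print(s['p'],o['tool_pos'],o['grip_width'])
plan([475,-80,252],R,mx=119); plan([435,320,265],Rlab(.232,0),mx=118)
y=.232; B=np.array([430.5,418.5,0])+Ro.from_euler('z',y).apply([34,0,0]); print(B)
B[2]=265; plan(B,Rlab(y,0)); B[2]=52; plan(B,Rlab(y,0))
E
```

```text
[502.0314067956712, -101.9808122459565, 137.512199535137] [ 503.04865834 -102.33658744  139.54334422] 12.732238588984243
off [0.134, -0.013, -0.988] rot [0.0, 0.0, 0.0] rows>= 3 -> [475. -80. 252.]
off [0.983, -0.289, -0.109] rot [0.0392, 0.0087, -0.0688] rows>= 3 -> [462.7  43.  256. ]
off [0.983, 0.131, -0.032] rot [-0.0, -0.0, -0.0] rows>= 3 -> [450.9 161.4 259.9]
off [0.983, 0.13, -0.032] rot [-0.0, -0.0, -0.0] rows>= 3 -> [439.  279.8 263.7]
off [0.334, 0.044, -0.011] rot [-0.0, -0.0, -0.0] rows>= 1 -> [435.  320.  265.1]
[463.58908876 426.31742957   0.        ]
off [0.807, 0.436, 0.0] rot [-0.0, -0.0, -0.0] rows>= 2 -> [463.6 426.3 265.1]
off [0.0, -0.0, 0.933] rot [-0.0, -0.0, -0.0] rows>= 2 -> [463.6 426.3 153.1]
off [0.0, -0.0, 0.842] rot [-0.0, -0.0, -0.0] rows>= 2 -> [463.6 426.3  52.1]
```

Emit:
send_rows(offset=[[0.134, -0.013, -0.988], [0.134, -0.013, -0.988], [0.134, -0.013, -0.988], [0.134, -0.013, -0.988]], delta_rot=[[0, 0, 0], [0, 0, 0], [0, 0, 0], [0, 0, 0]])

```text
time: 18.82
tool_pos: [474.8, -79.8, 250.9]
tcp_rot: [2.893, 0.0, 1.368]
contact_force: [0.7, 0.2, -1.1]
grip_width: 13.3
finger_force: 30.0
```

Emit:
send_rows(offset=[[0.983, -0.289, -0.109], [0.983, -0.289, -0.109], [0.983, -0.289, -0.109], [0.983, -0.289, -0.109]], delta_rot=[[0.0392, 0.0087, -0.0688], [0.0392, 0.0087, -0.0688], [0.0392, 0.0087, -0.0688], [0.0392, 0.0087, -0.0688]])

```text
time: 19.32
tool_pos: [463.1, 43.4, 253.6]
tcp_rot: [-3.138, -0.001, 1.803]
contact_force: [-0.2, -0.3, 0.2]
grip_width: 12.8
finger_force: 30.0
```

Emit:
send_rows(offset=[[0.983, 0.131, -0.032], [0.983, 0.131, -0.032], [0.983, 0.131, -0.032]], delta_rot=[[0, 0, 0], [0, 0, 0], [0, 0, 0]])

```text
time: 19.7
tool_pos: [450.2, 163.5, 258.6]
tcp_rot: [-3.141, -0.001, 1.803]
contact_force: [-0.5, -1.1, -0.4]
grip_width: 12.9
finger_force: 30.0
```

Emit:
send_rows(offset=[[0.983, 0.13, -0.032], [0.983, 0.13, -0.032], [0.983, 0.13, -0.032]], delta_rot=[[0, 0, 0], [0, 0, 0], [0, 0, 0]])

```text
time: 20.08
tool_pos: [439.0, 281.1, 262.5]
tcp_rot: [-3.141, -0.0, 1.803]
contact_force: [1.3, -0.9, -0.3]
grip_width: 12.9
finger_force: 30.0
```

Emit:
send_rows(offset=[[0.334, 0.044, -0.011], [0.334, 0.044, -0.011]], delta_rot=[[0, 0, 0], [0, 0, 0]])

```text
time: 20.32
tool_pos: [435.6, 319.6, 264.0]
tcp_rot: [-3.141, 0.0, 1.801]
contact_force: [0.5, -0.1, -0.4]
grip_width: 12.4
finger_force: 30.0
```

Emit:
send_rows(offset=[[0.807, 0.436, 0], [0.807, 0.436, 0], [0.807, 0.436, 0], [0.807, 0.436, 0]], delta_rot=[[0, 0, 0], [0, 0, 0], [0, 0, 0], [0, 0, 0]])

```text
time: 20.82
tool_pos: [464.7, 424.1, 264.2]
tcp_rot: [-3.14, 0.002, 1.8]
contact_force: [-1.2, -0.1, -0.5]
grip_width: 12.8
finger_force: 30.0
```

Emit:
send_rows(offset=[[0, 0, 0.933], [0, 0, 0.933], [0, 0, 0.933], [0, 0, 0.933]], delta_rot=[[0, 0, 0], [0, 0, 0], [0, 0, 0], [0, 0, 0]])

```text
time: 21.32
tool_pos: [465.3, 426.0, 155.7]
tcp_rot: [3.138, -0.001, 1.801]
contact_force: [0.2, 0.6, 0.2]
grip_width: 12.9
finger_force: 30.0
```

Emit:
send_rows(offset=[[0, 0, 0.3], [0, 0, 0.6], [0, 0, 0.8], [0, 0, 0.842], [0, 0, 0.842], [0, 0, 0.842]], delta_rot=[[0, 0, 0], [0, 0, 0], [0, 0, 0], [0, 0, 0], [0, 0, 0], [0, 0, 0]])

```text
time: 22.08
tool_pos: [465.0, 427.0, 54.1]
tcp_rot: [3.138, -0.001, 1.802]
contact_force: [-0.0, 0.3, -1.2]
grip_width: 12.8
finger_force: 30.0
```

Emit:
send_rows(offset=[[0, 0, 0], [0, 0, 0], [0, 0, 0], [0, 0, 0]], delta_rot=[[0, 0, 0], [0, 0, 0], [0, 0, 0], [0, 0, 0]], grip=0.38)

```text
time: 22.58
tool_pos: [463.9, 426.3, 52.0]
tcp_rot: [-3.141, 0.0, 1.802]
contact_force: [0.7, 0.2, 0.0]
grip_width: 34.7
finger_force: 0.0
```

Emit:
send_rows(offset=[[0, 0, -0.1], [0, 0, -0.4], [0, 0, -0.8], [0, 0, -0.95]], delta_rot=[[0, 0, 0], [0, 0, 0], [0, 0, 0], [0, 0, 0]])

```text
time: 23.08
tool_pos: [465.1, 427.2, 170.4]
tcp_rot: [3.136, -0.002, 1.802]
contact_force: [0.1, -0.5, -0.1]
grip_width: 34.7
finger_force: 0.0
```

Emit:
send_rows(offset=[[0, 0, -0.876], [0, 0, -0.876], [0, 0, -0.876], [0, 0, -0.876], [0, 0, -0.876]], delta_rot=[[0, 0, 0], [0, 0, 0], [0, 0, 0], [0, 0, 0], [0, 0, 0]])

```text
time: 23.7
tool_pos: [463.4, 425.9, 269.5]
tcp_rot: [-3.139, 0.001, 1.802]
contact_force: [0.2, 0.4, -1.0]
grip_width: 35.1
finger_force: 0.0
```

```bash
python3 - <<'E'
from h import *
print(get_obs()['tool_pos'],get_obs()['time'])
a=optics.capture("wrist"); b=optics.capture("side"); cv2.imwrite("pics/d2.png",np.hstack([cv2.resize(a,(400,300)),cv2.resize(b[150:465,180:600],(400,300))])[:,:,::-1])
E
```

```text
[463.36687774 425.90512043 269.54766221] 23.7
```

View pics/d2.png

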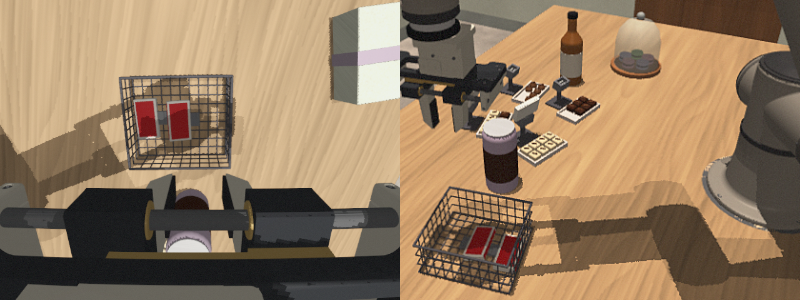

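Both red labels lie flat in the basket, with their screens at (145,119) and (179,119). The bottle, dome and tin stand upright, and the robot is clear.

```bash
python3 -c "
from h import *
print(ticket.close_job())"
```

```text
the job is handed in; nothing more can be done
None
```

I pulled both red labels out of their stands and dropped them from below the rim into the wire basket, where both lie flat in the last picture. I handed the job in at about 24 s; no verdict came back, and I saw no contact with trays, working labels, dome, bottle, tin or basket.

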